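# Isolate the laser and lock the isolator off

## Task

Switch the laser off at the isolator with the red-tipped lever: push the lever over its centre until it snaps to the other side. Then lock it: push the yellow-headed pin in along its axis until you feel it firmly against its stop (lean on it with about 15 N there) with its loop still open, and after that swing the brass loop over the pin's far end until it snaps on. Go gently, never pressing on the isolator with more than 35 N, and leave the blue pump switch and everything lying on the table alone.

Things in the scene. Friction and masses are not known exactly. Their poses are not given: they have to be found in the camera images.
- isolator: Laser isolator: grey box fixed to the table, 150 (its x) x 130 (y) x 50 mm high; origin centre of underside, z up. Two upright aluminium cheeks on top, along x, at y -26..-14 and 14..26, x -30..45, tops 110 mm above the table. The red-tipped toggle lever swings between them about an axis along y through (0, 0, 60) mm.
- lever (a joint): Toggle lever angle, rad: 0 = ON, leaning 0.55 rad to the box's -x; 1.1 = OFF, leaning 0.55 rad to its +x; hard stops at both. An over-centre spring holds it at either stop (about 6 N at the red grip), falling to nothing upright (0.55), beyond which it snaps over by itself.
- lever_grip (a point): Centre of the lever's red grip, 100 mm from the pivot. The grip is round, 26 mm in diameter, 72 to 120 mm from the pivot; the shank below is 14 (in its swing) x 16 mm.
- pin (a joint): Locking pin travel, m: 0 to 0.008 at the start (drawn out), 0.066 = home at its hard stop. Captive, it slides through the cheeks along the box's +y at x 7.6, 98 mm above the table, and bars the lever's way back from OFF (pin and lever do not collide in this scene). Slides stiffly, about 5 N, and stays where left.
- pin_face (a point): Centre of the flat outer face (towards the box's -y) of the pin's yellow head, 34 mm in diameter, 14 mm thick; to be pushed along the box's +y; axes as the box's; at y -41 mm of the box when home. The open loop overhangs it: an upright finger strikes the wires and would swing it over; one tilted 30 to 45 degrees (top leaning out to -y, tip in and down) reaches the face under them.
- pin_tip (a point): Far (+y) end of the pin, 85 mm from the head's outer face; shank 12 mm in diameter. At home it stands 18 mm out of the far cheek.
- loop (a joint): Angle of the pin's sprung brass wire loop, rad: 0 = open, rising 1.13 rad from the pin's axis; 1.13 = closed, lying over the cheeks, its end bar across and beyond the pin's far end. Hinged in the middle of the head, 7 mm in from its outer face, about the box's x. Over-centre spring: 0.22 N m at either end, nothing at 0.56, beyond which it snaps on by itself.
- loop_end (a point): Far upper corner of the loop, mid-way between its two wires, 80 mm along the loop from the hinge and 20 mm above that line. Wire 6 mm thick, loop 24 mm wide along the box's x; long wires from 14 to 80 mm along, then 22 mm down to the end bar. Open, it overhangs the head's face by 8 mm, about 21 mm above the axis. Push the long wires over along their swing: pressed straight down they drag the pin back out.
- pumpbox: Cooling pump's switch, to be left alone: a like fixed grey box, 150 x 130 x 50 mm, with a blue-tipped toggle lever and no pin; origin at the centre of its underside, pivot 60 mm above it.
- pumplever (a joint): Angle of the blue-tipped lever, rad: 0 = ON (leaning to its box's -x), 1.1 = OFF. Same spring and sizes as the red one. It is on (0) and must stay so.
- mount_a: Loose black mirror mount on a post, 44 mm foot, 125 mm tall, origin under its foot; bystander.
- mount_b: Loose black mirror mount with a copper mirror, same size; bystander.
- slidebox: Loose cardboard box of slides, 80 x 55 x 28 mm, origin under its centre; bystander.
- beamblock: Loose black block, 45 x 60 x 50 mm, origin under its centre; bystander.
- vial: Loose vial with a blue cap, 28 mm in diameter, 55 mm tall, origin under its centre; bystander.
- driver: Loose orange-handled screwdriver lying on the table, 170 mm long; bystander.
- wash: Loose white bottle, 70 mm in diameter, 140 mm tall, origin under its centre; bystander.

How it is judged:
By the outcome, as a careful person would: the job done as asked, in the order asked, and still so for the second after the job is handed in, with the robot touching nothing.
It also fails if it takes over 58 s, if anything falls off the work surface, if the arm or the gripper's body presses on something with over 40 N, if the wrist force passes 120 N, or if a joint passes its speed limit or range.

## Robot

A 6-joint arm with a two-finger parallel gripper is mounted at the origin on the work surface. World frame = base frame: x ahead of the robot, y to its left, z up, the work surface at z = 0. Lengths are in m, angles in rad, forces in N, time in s.
With the tool pointing down it reaches from about 0.35 to 0.85 m from the base axis. Payload 8.1 kg.
Tool frame: the origin (TCP) lies between the finger pads; the fingertips stand 11 mm ahead of it and the grasp point (between the pads) lies 8 mm behind it (robot.tips_ahead is the distance from the TCP to the fingertips, in m); z points along the fingers, y is the line along which they close (so a half turn about z gives the same grasp; the last joint's range is limited). The gripper opens to 93 mm and grips with 3 to 60 N. Pads are 15 mm wide; open, the fingers measure 128 mm over their backs; the gripper's body (75 mm by 188 mm) begins 65 mm behind the grasp point.
Start: joints at [1.022, 0.13, 1.488, -0, 1.523, -0.085], TCP at [0.268, 0.537, 0.23] pointing down, gripper open.
Joint ranges: [-2.96, 2.96], [-0.89, 2.26], [0.02, 2.5], [-1.34, 4.48], [0, 2.73], [-2.66, 2.66]. Speed limits (rad/s): [2.39, 2.39, 2.79, 3.14, 3.14, 3.14].

## Interface

Orientations are given as a rotation vector (axis times angle).
In Python, from plant import robot gives the robot as it stands. The module is installed in compiled form; this text tells all that it offers.
- The arm moves only by the tool move_arm, never from a script. Its argument "deltas" is one flat list of numbers, 7 for each row, row after row: the shift along the tool's x, y, z in m, then the turn, a rotation vector about the tool's x, y, z in rad, then the opening, from 0 (shut) to 1 (fully open). A call has 1 to 12 rows; each row is the pose to reach, as a shift and turn from the pose commanded when the call began, along the tool's axes at that moment; what a row does not reach only later rows make up. A row lasts 1/8 s, in which the tool goes at most 62.5 mm and 10.7 degrees, less where a joint would pass 70% of its speed; a pose out of reach is approached as far as the arm can. A call with a gripper value outside its range is refused whole. The fingers move at their own pace and stop on an object; "squeeze" is the grip in N (left out, the last holds). Time passes only in rows, so rows that repeat a pose let the fingers close. It gives the time, the measured TCP pose, the force, the opening and the grip force at its end, in the units of the state.
- robot.read_state(): the state, without advancing time (a new reading comes with each control period).
- robot.read_camera(name): name is "scene" or "side" or "wrist"; returns (picture, depth): 400x640x3 uint8, red, green, blue; 400x640 float32, m along the optical axis (not along the pixel's ray), 0 where there is no reading.
- robot.camera_model(name): a dict with "K" (3x3 intrinsics, pixels), "R" (3x3) and "t" (3): a world point X has camera coordinates R X + t; the wrist camera has in their place "tool_from_camera" (4x4, takes a point from camera to tool coordinates, whose origin is the TCP and whose axes are the flange's). Camera axes: x right, y down, z forward; pixel columns grow to the right and rows downward; lengths in m; the calibration is good to about 2 mm. A picture is of the moment at which its call begins: read the wrist's pose just before it. camera_model takes no time and is no camera call.
- robot.close_job(): hands the job in; it is judged then, once.
Trained networks look in the newest picture that a camera, given by its name, has taken for a name from the list of things; names that differ only in an ending like _2 or _b are one class to them, and where a whole thing is asked for, a point or a joint stands for the part that bears it (a point fixed in the world has none). Each returns a list of dicts, best first, with "confidence" (0 to 1); they miss things now and then, are a little off and sometimes report something else, mostly with a low value. They report only what shows in the picture. A call takes as long as a camera call.
- robot.recognise(camera, label): "uv" ([column, row] in pixels, amid what is visible of it).
The state is a dict: "t": time; "q": joint angles; "dq": joint speeds; "joint_torque": joint torques, N m; "tool_pos": TCP position; "orientation": TCP orientation; "force": force on the tool from outside, world axes, zero at the start; "wrist_torque": the same for the moment, N m; "opening": finger opening in m; "gripper_force": force on a finger pad.
Only numpy, scipy, OpenCV 4.12 (cv2) and the standard library are available. Lean on these libraries where they do the work, as an engineer would, in place of code of your own. Each camera call takes 0.05 s, during which the arm holds its last target. There are 200 camera calls.

## Working session

There is one attempt and no reset: what is moved stays moved. The work goes in short steps, Python scripts to look and compute and a tool call to move; the robot and the scene stay as the last step left them, time stands still between calls to the robot, and variables do not carry over. Pictures are saved under pics/ and viewed, at most 10 in all, crops included, and the job is handed in when it is done.

Besides the shell and the picture viewer there is one more tool, called after ">>>" by a JSON object that holds its "op" and its "data", one argument or row to a line. move_arm: Moves the arm, as the interface text tells. Its arguments: {"type":"object","properties":{"deltas":{"type":"array","items":{"type":"number"}},"squeeze":{"type":"number"}},"required":["deltas"]}

```bash
mkdir -p pics; cat > h.py <<'E'
import numpy as np,cv2
from plant import robot
from scipy.spatial.transform import Rotation as Ro
def cam(n):
    s=robot.read_state(); p,d=robot.read_camera(n); m=robot.camera_model(n)
    K=np.array(m["K"])
    if n=="wrist":
        T=np.eye(4);T[:3,:3]=Ro.from_rotvec(s["orientation"]).as_matrix();T[:3,3]=s["tool_pos"]
        W=T@np.array(m["tool_from_camera"])
    else:
        V=np.eye(4);V[:3,:3]=m["R"];V[:3,3]=np.ravel(m["t"]);W=np.linalg.inv(V)
    return p,d,K,W
def cloud(d,K,W):
    v,u=np.mgrid[0:d.shape[0],0:d.shape[1]]
    P=np.stack([(u-K[0,2])/K[0,0]*d,(v-K[1,2])/K[1,1]*d,d,np.ones_like(d)],-1)
    X=(P@W.T)[...,:3]; X[d<=0]=np.nan; return X
def proj(X,K,W):
    c=np.linalg.inv(W)@np.append(X,1); return (K@c[:3])[:2]/c[2]
E
python3 - <<'E'
from h import *
for n in ("scene","side"):
    p,d,K,W=cam(n); cv2.imwrite(f"pics/{n}0.png",p[...,::-1]); X=cloud(d,K,W); np.savez(f"{n}0.npz",p=p,X=X,K=K,W=W)
    print(n,W[:3,3].round(2))
    for l in ("isolator","lever_grip","pin_face","pin_tip","loop_end","pumpbox","wash","mount_a","mount_b"):
        for r in robot.recognise(n,l)[:2]:
            u,v=np.round(r["uv"]).astype(int); print(l,r["confidence"],u,v,X[v,u].round(3))
print(robot.read_state())
E
```

```text
scene [1.11 0.66 0.99]
isolator 0.76 349 254 [0.535 0.169 0.057]
isolator 0.38 246 242 [ 0.707 -0.087  0.025]
lever_grip 0.5 362 222 [0.484 0.163 0.147]
pin_face 0.79 328 216 [0.511 0.059 0.11 ]
pin_tip 0.7 331 213 [0.502 0.061 0.117]
loop_end 0.68 332 202 [0.5   0.063 0.161]
pumpbox 0.69 270 209 [ 0.586 -0.122  0.056]
wash 0.94 422 265 [0.443 0.344 0.094]
mount_a 0.64 274 258 [0.693 0.031 0.046]
mount_a 0.6 390 309 [0.604 0.372 0.092]
mount_b 0.64 274 258 [0.693 0.031 0.046]
mount_b 0.6 390 309 [0.604 0.372 0.092]
side [ 0.18 -0.73  0.95]
isolator 0.84 297 190 [0.505 0.123 0.058]
lever_grip 0.45 281 164 [0.475 0.147 0.147]
lever_grip 0.45 306 189 [0.51  0.072 0.104]
pin_face 0.66 304 187 [0.509 0.082 0.102]
pin_tip 0.73 274 242 [0.386 0.006 0.027]
pin_tip 0.73 433 325 [ 0.597 -0.378  0.05 ]
loop_end 0.68 302 171 [0.536 0.155 0.089]
pumpbox 0.64 363 262 [ 0.543 -0.173  0.061]
wash 0.78 242 154 [0.411 0.295 0.095]
mount_a 0.87 372 197 [0.679 0.013 0.048]
mount_a 0.79 288 133 [0.572 0.337 0.084]
mount_b 0.87 372 197 [0.679 0.013 0.048]
mount_b 0.79 288 133 [0.572 0.337 0.084]
{'t': 1.0, 'q': array([ 1.02161439e+00,  1.30360617e-01,  1.48822544e+00,  2.48343661e-05,
        1.52297161e+00, -8.54112861e-02]), 'dq': array([-7.77367203e-04,  5.79696592e-05, -7.76246054e-04, -3.01130054e-04,
       -4.26665584e-04, -1.05998611e-04]), 'joint_torque': array([-9.47977423e-04, -5.59770620e+01, -4.92071271e+01,  7.64792296e-02,
        2.24782876e-02, -3.93934511e-05]), 'tool_pos': array([0.26837602, 0.53664075, 0.22964477]), 'orientation': array([-7.21977102e-01, -3.05749472e+00, -6.43658248e-05]), 'force': array([0.22147521, 0.01503375, 0.86159231]), 'wrist_torque': array([-3.06273178e-02, -9.84543517e-05, -1.60875714e-02]), 'gripper_force': 0.0, 'opening': 0.09283121748761962}
```

View pics/scene0.png

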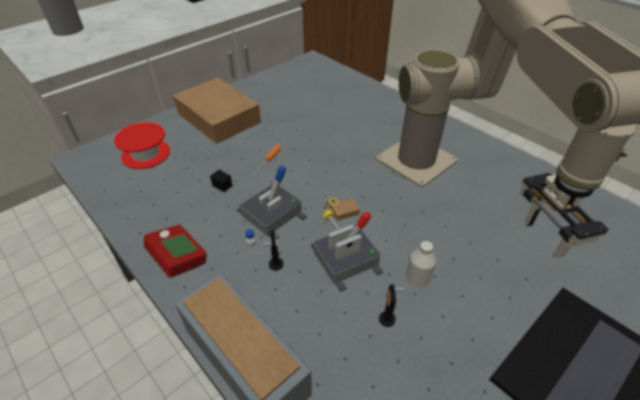

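View pics/side0.png

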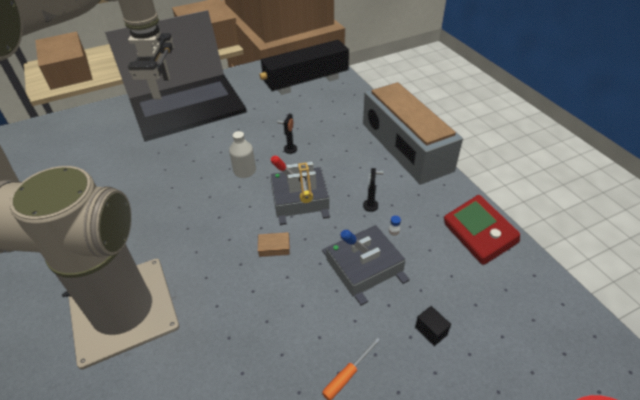

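The pictures show the isolator at scene (349,254) and side (298,190). Its red lever leans toward the robot and the yellow pin head is on the −y side, at side (306,196). The pump switch is at side (363,258). Next I'll fit the box pose.

```bash
python3 - <<'E'
from h import *
A=[]
for n in ("scene","side"):
    z=np.load(n+"0.npz"); X=z["X"].reshape(-1,3); p=z["p"].reshape(-1,3).astype(int)
    near=(abs(X[:,0]-.53)<.13)&(abs(X[:,1]-.14)<.12)
    m=near&(abs(X[:,2]-.05)<.006); Q=X[m][:,:2]
    print(n,m.sum(),cv2.minAreaRect((Q*1000).astype(np.float32)))
    c=near&(abs(X[:,2]-.11)<.006)&(p.max(1)-p.min(1)<30); Q=X[c][:,:2]
    print("cheek",c.sum(),cv2.minAreaRect((Q*1000).astype(np.float32)))
    y=near&(p[:,0]-p[:,2]>70)&(p[:,1]-p[:,2]>45)&(X[:,2]>.06); print("yellow",y.sum(),np.median(X[y],0).round(3),X[y].min(0).round(3) if y.any() else 0,X[y].max(0).round(3))
    r=near&(p[:,0]-p[:,1]>80)&(p[:,2]-p[:,1]<40)&(p[:,1]<80)&(X[:,2]>.06); print("red",r.sum(),np.median(X[r],0).round(3))
    A.append(X[m])
Q=np.vstack(A)[:,:2]; print("joint",cv2.minAreaRect((Q*1000).astype(np.float32)))
im=np.load("side0.npz")["p"][110:250,220:400]; im2=np.load("scene0.npz")["p"][170:310,290:470]
cv2.imwrite("pics/c0.png",cv2.resize(np.hstack([im,im2])[...,::-1],(792,308),interpolation=cv2.INTER_CUBIC))
E
```

```text
scene 1139 ((523.9964599609375, 145.0169677734375), (131.3787841796875, 150.67385864257812), 74.04660034179688)
cheek 315 ((518.1593627929688, 116.28630065917969), (113.49320983886719, 82.69569396972656), 73.40214538574219)
yellow 82 [0.51  0.056 0.116] [0.49  0.042 0.1  ] [0.525 0.092 0.184]
red 102 [0.479 0.162 0.154]
side 1051 ((520.0543823242188, 144.24330139160156), (131.6331329345703, 150.05316162109375), 74.40309143066406)
cheek 194 ((508.1372375488281, 119.34274291992188), (132.35791015625, 84.47207641601562), 50.87702941894531)
yellow 108 [0.502 0.049 0.117] [0.486 0.033 0.089] [0.518 0.093 0.183]
red 84 [0.469 0.152 0.157]
joint ((522.1675415039062, 144.53871154785156), (133.43394470214844, 153.89230346679688), 74.10877227783203)
```

View pics/c0.png

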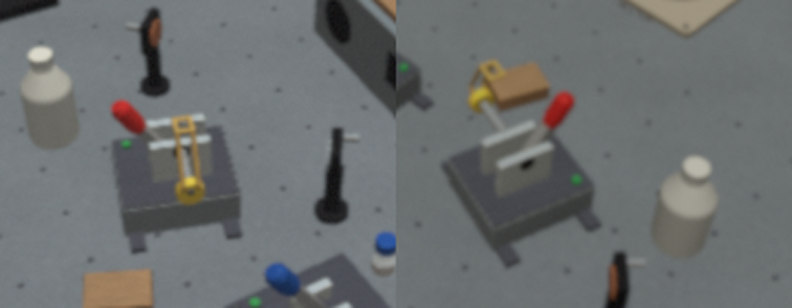

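Isolator pose: centre about (0.522, 0.1445), yaw −16°, with the pin head where I'd expect it. I'll go above the start side of the lever with the fingers shut and the tool axes lined up with the box.

>>> {"op": "move_arm", "data": {
  "deltas": [-0.05,-0.04,0,0,0,-0.1,0,-0.1,-0.08,0,0,0,-0.185,0,-0.15,-0.12,0,0,0,-0.185,0,-0.2,-0.16,0,0,0,-0.185,0,-0.25,-0.2,0,0,0,-0.185,0,-0.29,-0.235,0,0,0,-0.185,0,-0.309,-0.254,0,0,0,-0.185,0,-0.309,-0.254,0,0,0,-0.185,0,-0.309,-0.254,0,0,0,-0.185,0,-0.309,-0.254,0,0,0,-0.185,0]
}}

```text
t: 2.25
tool_pos: [0.4308, 0.1723, 0.2296]
orientation: [-0.434, -3.111, -0.0]
force: [0.6, 0.8, 0.1]
opening: 0.0013
gripper_force: 0.0
```

```bash
cat >> h.py <<'E'
C=np.array([.522,.1445,0]); YAW=np.deg2rad(-16)
def tobox(X): return (np.asarray(X)-C)@Ro.from_euler("z",YAW).as_matrix()
def st():
    s=robot.read_state(); R=Ro.from_rotvec(s["orientation"]).as_matrix(); B=Ro.from_euler("z",YAW).as_matrix()
    print("t",round(s["t"],2),"tcp box",(tobox(s["tool_pos"])*1000).round(1),"tip",(tobox(s["tool_pos"]+R[:,2]*.011)*1000).round(1),"F box",(s["force"]@B).round(1),"open",round(s["opening"],3))
    print("tool axes in box:",(B.T@R).round(3).tolist())
E
python3 - <<'E'
from h import *
st()
p,d,K,W=cam("wrist"); X=tobox(cloud(d,K,W)); print("cam in box",tobox(W[:3,3]))
cv2.imwrite("pics/w1.png",p[...,::-1])
for l in ("lever_grip","pin_face","pin_tip","loop_end"):
    for r in robot.recognise("wrist",l)[:1]:
        u,v=np.round(r["uv"]).astype(int); print(l,r["confidence"],u,v,X[v,u].round(3))
x=X.reshape(-1,3); m=(abs(x[:,2]-.05)<.004)&(abs(x[:,0])<.1)&(abs(x[:,1])<.09); print(cv2.minAreaRect((x[m][:,:2]*1000).astype(np.float32)))
E
```

```text
t 2.25 tcp box [-95.4   1.6 229.6] tip [-95.4   1.6 218.6] F box [0.4 0.9 0.1] open 0.001
tool axes in box: [[-1.0, -0.002, -0.0], [-0.002, 1.0, 0.0], [0.0, 0.0, -1.0]]
cam in box [-0.16544687  0.00066167  0.38389198]
((-23.782390594482422, 0.7272186279296875), (103.51654052734375, 129.43853759765625), 0.27225232124328613)
```

View pics/w1.png

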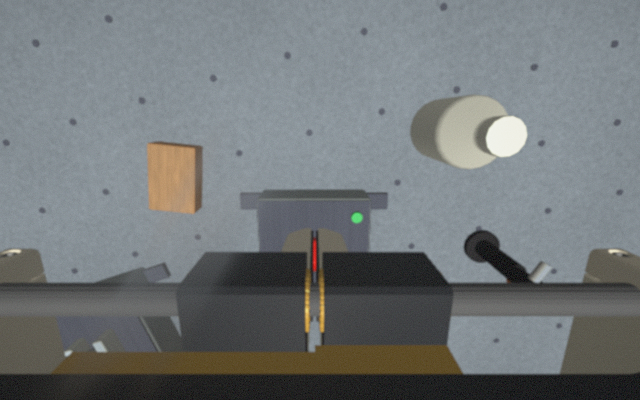

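The wrist view agrees with the box pose: its edges fit to within 1 mm, with the green lamp at (357,217) and the red lever below it at (315,255). I'll come down and push the lever over.

>>> {"op": "move_arm", "data": {
  "deltas": [0,0,0.03,0,0,0,0,0,0,0.06,0,0,0,0,0,0,0.078,0,0,0,0,0,0,0.078,0,0,0,0,-0.01,0,0.078,0,0,0,0,-0.015,0,0.078,0,0,0,0,-0.02,0,0.078,0,0,0,0,-0.025,0,0.078,0,0,0,0,-0.03,0,0.078,0,0,0,0,-0.035,0,0.078,0,0,0,0,-0.04,0,0.078,0,0,0,0,-0.045,0,0.078,0,0,0,0]
}}

```text
t: 4.0
tool_pos: [0.475, 0.1591, 0.1529]
orientation: [0.436, 3.111, 0.001]
force: [-4.1, 1.1, 3.2]
opening: 0.0008
gripper_force: 2.2
```

>>> {"op": "move_arm", "data": {
  "deltas": [-0.005,0,0,0,0,0,0,-0.01,0,0,0,0,0,0,-0.015,0,0,0,0,0,0,-0.02,0,0,0,0,0,0,-0.025,0,0,0,0,0,0,-0.03,0,0,0,0,0,0,-0.035,0,0,0,0,0,0,-0.04,0,0,0,0,0,0,-0.043,0,0,0,0,0,0,-0.043,0,0,0,0,0,0]
}}

```text
t: 5.25
tool_pos: [0.5159, 0.1469, 0.1516]
orientation: [-0.437, -3.111, 0.0]
force: [-0.1, 0.6, 0.1]
opening: 0.0007
gripper_force: 0.0
```

```bash
python3 - <<'E'
from h import *
st()
for n in ("side","scene"):
    p,d,K,W=cam(n); cv2.imwrite(f"pics/{n}2.png",p[110:310,220:480,::-1]); X=tobox(cloud(d,K,W)); x=X.reshape(-1,3); q=p.reshape(-1,3).astype(int)
    r=(abs(x[:,0])<.1)&(abs(x[:,1])<.1)&(q[:,0]-q[:,1]>80)&(q[:,1]<80)&(x[:,2]>.06); print("red",r.sum(),np.median(x[r],0).round(3))
E
```

```text
t 5.25 tcp box [ -6.6   0.6 151.6] tip [ -6.6   0.6 140.6] F box [-0.3  0.6  0.1] open 0.001
tool axes in box: [[-1.0, -0.0, -0.0], [-0.0, 1.0, -0.0], [0.0, -0.0, -1.0]]
red 81 [ 0.048 -0.006  0.157]
red 71 [0.057 0.008 0.162]
```

The lever is now OFF: the red grip sits at box x of about +52 mm. Next I'll check the clearances around the pin, mainly to the pump lever and the loop, before picking the approach.

```bash
python3 - <<'E'
from h import *
print(robot.read_state()["q"].round(3))
for n in ("scene","side"):
    z=np.load(n+"0.npz"); x=tobox(z["X"].reshape(-1,3)); p=z["p"].reshape(-1,3).astype(int)
    near=(abs(x[:,0]-.1)<.25)&(abs(x[:,1]+.25)<.2)
    b=near&(p[:,2]-p[:,0]>50)&(x[:,2]>.08); print(n,"blue",b.sum(),np.percentile(x[b],[2,50,98],axis=0).round(3).tolist())
    t=near&(x[:,2]>.06)&(x[:,1]<-.13); print("tall",x[t].min(0).round(3),x[t].max(0).round(3))
    m=near&(abs(x[:,2]-.05)<.006); print(cv2.minAreaRect((x[m][:,:2]*1000).astype(np.float32)))
    y=(p[:,0]-p[:,2]>45)&(p[:,1]-p[:,2]>25)&(x[:,2]>.075)&(abs(x[:,0]-.01)<.04)&(x[:,1]<-.03)&(x[:,1]>-.13)
    h=y&(x[:,2]<.112); print("head",h.sum(),np.percentile(x[h],[5,50,95],axis=0).round(3).tolist())
    w=y&(x[:,2]>.125); print("loop",w.sum(),np.percentile(x[w],[5,50,95],axis=0).round(3).tolist())
E
```

```text
[ 0.182  0.009  1.76   0.     1.373 -1.11 ]
scene blue 84 [[0.063, -0.29, 0.135], [0.078, -0.277, 0.154], [0.091, -0.269, 0.167]]
tall [ 0.056 -0.296  0.06 ] [ 0.157 -0.233  0.168]
((149.53277587890625, -225.99264526367188), (235.75970458984375, 483.31134033203125), 26.11883544921875)
head 41 [[-0.005, -0.1, 0.096], [0.015, -0.09, 0.107], [0.024, -0.086, 0.111]]
loop 65 [[-0.001, -0.089, 0.158], [0.006, -0.067, 0.18], [0.02, -0.053, 0.185]]
side blue 131 [[0.057, -0.298, 0.136], [0.071, -0.291, 0.158], [0.088, -0.28, 0.166]]
tall [ 0.056 -0.301  0.06 ] [ 0.154 -0.239  0.167]
((137.47940063476562, -221.5167236328125), (236.03903198242188, 493.3677673339844), 26.815845489501953)
head 82 [[-0.009, -0.105, 0.087], [0.004, -0.101, 0.1], [0.018, -0.088, 0.111]]
loop 127 [[-0.005, -0.104, 0.129], [0.007, -0.084, 0.173], [0.016, -0.055, 0.181]]
```

Everything clears: the pump lever is at y ≤ −265 mm and the pin head face is at about y = −104 mm. I'll lift, move out to −y and spin a quarter turn.

>>> {"op": "move_arm", "data": {
  "deltas": [0,0,-0.03,0,0,0,0,0,0,-0.065,0,0,0,0,0,0,-0.1,0,0,0.17,0,-0.005,-0.03,-0.1,0,0,0.34,0,-0.01,-0.06,-0.1,0,0,0.52,0,-0.013,-0.09,-0.1,0,0,0.7,0,-0.013,-0.12,-0.1,0,0,0.87,0,-0.013,-0.15,-0.1,0,0,1.05,0,-0.013,-0.18,-0.1,0,0,1.22,0,-0.013,-0.21,-0.1,0,0,1.4,0,-0.013,-0.23,-0.1,0,0,1.571,0,-0.013,-0.23,-0.1,0,0,1.571,0]
}}

```text
t: 6.85
tool_pos: [0.4646, -0.0785, 0.2517]
orientation: [2.51, 1.889, 0.0]
force: [0.5, 0.6, -0.1]
opening: 0.0005
gripper_force: 0.0
```

>>> {"op": "move_arm", "data": {
  "deltas": [0,0,0,0,0.17,0,0,0,0,0,0,0.34,0,0,0,0,0,0,0.52,0,0,0,0,0,0,0.7,0,0,0,0,0,0,0.7,0,0,0,0,0,0,0.7,0,0]
}}

```text
t: 7.6
tool_pos: [0.4652, -0.0774, 0.2518]
orientation: [-2.09, -1.579, -0.76]
force: [-0.4, 0.1, 1.2]
opening: 0.0003
gripper_force: 0.0
```

```bash
python3 - <<'E'
from h import *
st(); print(robot.read_state()["q"].round(2))
for l in ("pin_face","loop_end"):
    p,d,K,W=cam("wrist"); X=tobox(cloud(d,K,W))
    for r in robot.recognise("wrist",l)[:1]:
        u,v=np.round(r["uv"]).astype(int); print(l,r["confidence"],u,v,X[v,u].round(3))
cv2.imwrite("pics/w3.png",p[...,::-1]); print("cam",tobox(W[:3,3]))
q=p.reshape(-1,3).astype(int); x=X.reshape(-1,3)
y=(q[:,0]-q[:,2]>45)&(q[:,1]-q[:,2]>25)&(x[:,2]>.075)&(abs(x[:,0]-.01)<.04)&(x[:,1]<-.03)&(x[:,1]>-.13)
h=y&(x[:,2]<.112); print("head",h.sum(),np.percentile(x[h],[5,50,95],axis=0).round(3).tolist() if h.any() else 0)
E
```

```text
t 7.6 tcp box [   6.6 -229.   251.8] tip [   6.5 -221.9  243.3] F box [-0.4 -0.1  1.2] open 0.0
tool axes in box: [[-0.002, 1.0, -0.001], [0.767, 0.002, 0.642], [0.642, 0.001, -0.767]]
[-0.75 -0.1   1.83  0.62  1.73 -0.48]
pin_face 0.92 316 141 [ 0.01  -0.053  0.103]
loop_end 0.86 318 131 [ 0.012 -0.035  0.101]
cam [ 0.00743369 -0.27414957  0.41626751]
head 289 [[-0.007, -0.102, 0.086], [0.008, -0.101, 0.099], [0.023, -0.09, 0.11]]
```

View pics/w3.png

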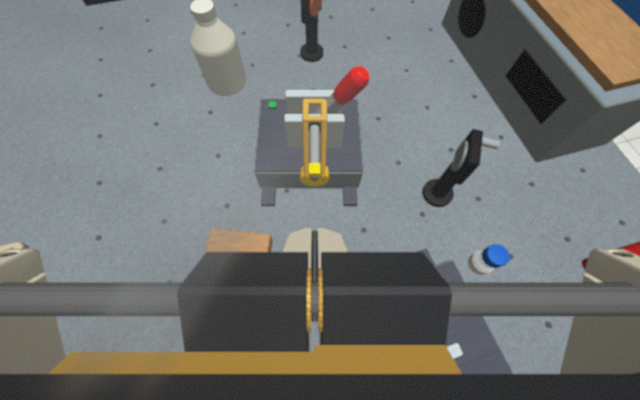

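The wrist picture shows the pin head at (315,172) with the open loop running up to (315,103), and the lever over at (355,85). The head face measures about y = −102 mm. I'll bring the tilted tip in underneath the loop.

>>> {"op": "move_arm", "data": {
  "deltas": [-0.003,0.0005,0.03,0,0,0,0,-0.007,0.001,0.06,0,0,0,0,-0.011,0.0015,0.09,0,0,0,0,-0.014,0.0015,0.12,0,0,0,0,-0.018,0.0015,0.15,0,0,0,0,-0.02,0.0015,0.17,0,0,0,0,-0.022,0.0015,0.185,0,0,0,0,-0.022,0.0015,0.185,0,0,0,0]
}}

```text
t: 8.8
tool_pos: [0.4942, 0.0213, 0.0956]
orientation: [-2.088, -1.576, -0.761]
force: [-0.5, -1.1, 0.3]
opening: 0.0004
gripper_force: 0.0
```

```bash
python3 - <<'E'
from h import *
st()
p,d,K,W=cam("side"); cv2.imwrite("pics/s4.png",cv2.resize(p[120:270,230:430],(800,600),interpolation=cv2.INTER_CUBIC)[...,::-1])
E
```

```text
t 8.8 tcp box [   7.2 -126.1   95.6] tip [   7.2 -119.    87.2] F box [-0.2 -1.2  0.3] open 0.0
tool axes in box: [[-0.001, 1.0, -0.002], [0.765, 0.002, 0.644], [0.644, -0.001, -0.765]]
```

View pics/s4.png

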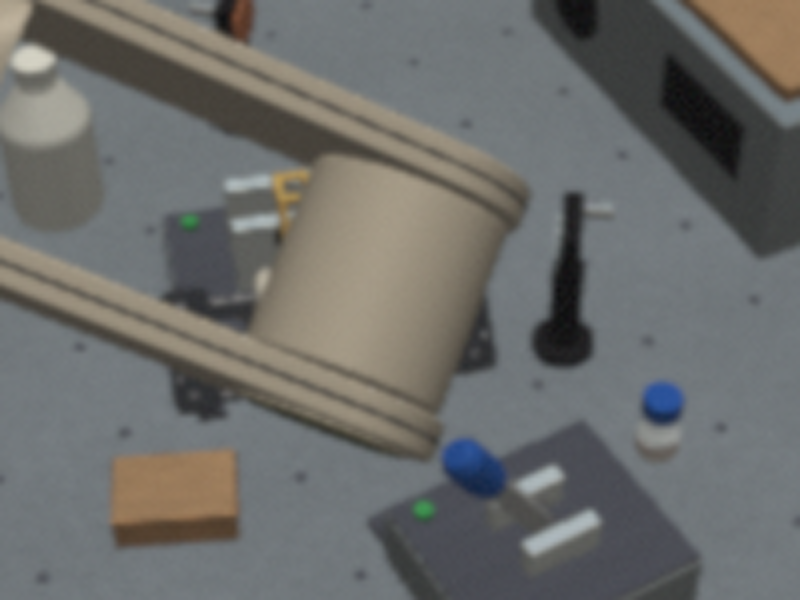

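The blue lever is untouched at (475,465) and the loop is still open at (290,185). Pushing the pin along +y.

>>> {"op": "move_arm", "data": {
  "deltas": [0.0031,0,0.0026,0,0,0,0,0.0061,0,0.0051,0,0,0,0,0.0084,0,0.0071,0,0,0,0,0.0107,0,0.009,0,0,0,0,0.013,0,0.0109,0,0,0,0,0.0153,0,0.0129,0,0,0,0,0.0184,0,0.0154,0,0,0,0,0.0214,0,0.018,0,0,0,0]
}}

```text
t: 9.85
tool_pos: [0.5024, 0.0468, 0.0961]
orientation: [-2.091, -1.576, -0.763]
force: [-1.7, -4.8, 2.2]
opening: 0.0006
gripper_force: 2.6
```

```bash
python3 - <<'E'
from h import *
st()
E
```

```text
t 9.85 tcp box [  8.1 -99.3  96.1] tip [  8.1 -92.3  87.7] F box [-0.3 -5.1  2.2] open 0.001
tool axes in box: [[-0.0, 1.0, 0.0], [0.765, -0.0, 0.644], [0.644, 0.001, -0.765]]
```

Contact at about 5 N and the pin is sliding. I'll carry on to just short of home.

>>> {"op": "move_arm", "data": {
  "deltas": [0.0031,0,0.0026,0,0,0,0,0.0061,0,0.0051,0,0,0,0,0.0092,0,0.0077,0,0,0,0,0.0123,0,0.0103,0,0,0,0,0.0153,0,0.0129,0,0,0,0,0.0184,0,0.0154,0,0,0,0,0.0214,0,0.018,0,0,0,0,0.0245,0,0.0206,0,0,0,0,0.0268,0,0.0225,0,0,0,0,0.0291,0,0.0244,0,0,0,0,0.0306,0,0.0257,0,0,0,0]
}}

```text
t: 11.22
tool_pos: [0.5134, 0.0853, 0.0961]
orientation: [-2.09, -1.576, -0.763]
force: [-2.8, -4.3, 2.1]
opening: 0.0005
gripper_force: 2.5
```

```bash
python3 - <<'E'
from h import *
st()
E
```

```text
t 11.22 tcp box [  8.  -59.3  96.1] tip [  8.  -52.2  87.7] F box [-1.5 -4.9  2.1] open 0.0
tool axes in box: [[-0.0, 1.0, 0.0], [0.765, 0.0, 0.644], [0.644, 0.0, -0.765]]
```

>>> {"op": "move_arm", "data": {
  "deltas": [0.0008,0,0.0006,0,0,0,0,0.0015,0,0.0013,0,0,0,0,0.0023,0,0.0019,0,0,0,0]
}}

```text
t: 11.6
tool_pos: [0.5141, 0.0882, 0.0961]
orientation: [-2.09, -1.575, -0.763]
force: [-2.4, -4.5, 1.9]
opening: 0.0003
gripper_force: 2.5
```

>>> {"op": "move_arm", "data": {
  "deltas": [0.0008,0,0.0006,0,0,0,0,0.0015,0,0.0013,0,0,0,0]
}}

```text
t: 11.85
tool_pos: [0.5147, 0.0901, 0.0961]
orientation: [-2.09, -1.575, -0.763]
force: [-2.1, -4.4, 2.1]
opening: 0.0006
gripper_force: 2.5
```

>>> {"op": "move_arm", "data": {
  "deltas": [0.0008,0,0.0006,0,0,0,0,0.0015,0,0.0013,0,0,0,0]
}}

```text
t: 12.1
tool_pos: [0.5152, 0.0913, 0.096]
orientation: [-2.091, -1.576, -0.762]
force: [-7.3, -13.2, 6.9]
opening: 0.0003
gripper_force: 7.6
```

>>> {"op": "move_arm", "data": {
  "deltas": [0.0008,0,0.0006,0,0,0,0,0.0008,0,0.0006,0,0,0,0]
}}

```text
t: 12.35
tool_pos: [0.5152, 0.0916, 0.096]
orientation: [-2.092, -1.577, -0.761]
force: [-9.7, -16.7, 7.1]
opening: 0.0008
gripper_force: 9.0
```

The force rose to about 19 N along the axis with no further travel, so the pin is home. I'll hold briefly, then back out the way I came.

>>> {"op": "move_arm", "data": {
  "deltas": [0,0,0,0,0,0,0,0,0,0,0,0,0,0,0,0,0,0,0,0,0,-0.0115,0,-0.0096,0,0,0,0,-0.023,0,-0.0193,0,0,0,0,-0.0345,0,-0.029,0,0,0,0,-0.046,0,-0.0386,0,0,0,0,-0.036,0,-0.068,0,0,0,0,-0.026,0,-0.098,0,0,0,0,-0.016,0,-0.128,0,0,0,0,-0.0076,0,-0.153,0,0,0,0,-0.0076,0,-0.153,0,0,0,0]
}}

```text
t: 13.85
tool_pos: [0.4877, -0.0088, 0.21]
orientation: [-2.092, -1.577, -0.766]
force: [-0.0, -0.8, -0.2]
opening: 0.0007
gripper_force: 0.0
```

```bash
python3 - <<'E'
from h import *
st()
for n in ("wrist","scene"):
    p,d,K,W=cam(n); X=tobox(cloud(d,K,W)); q=p.reshape(-1,3).astype(int); x=X.reshape(-1,3)
    y=(q[:,0]-q[:,2]>45)&(q[:,1]-q[:,2]>25)&(x[:,2]>.075)&(abs(x[:,0]-.01)<.04)&(x[:,1]<.08)&(x[:,1]>-.09)
    h=y&(x[:,2]<.112); w=y&(x[:,2]>.12)
    for k in (h,w): print(n,k.sum(),np.percentile(x[k],[3,50,97],axis=0).round(3).tolist() if k.any() else 0)
    if n=="wrist": cv2.imwrite("pics/w5.png",p[...,::-1])
E
```

```text
t 13.85 tcp box [   9.3 -156.8  210. ] tip [   9.3 -149.7  201.5] F box [ 0.2 -0.7 -0.2] open 0.001
tool axes in box: [[-0.002, 1.0, 0.004], [0.766, -0.001, 0.643], [0.643, 0.004, -0.766]]
wrist 401 [[-0.008, -0.041, 0.084], [0.008, -0.04, 0.099], [0.023, -0.025, 0.111]]
wrist 1338 [[-0.004, -0.046, 0.123], [0.007, -0.024, 0.171], [0.019, 0.005, 0.181]]
scene 10 [[-0.001, -0.04, 0.107], [0.018, -0.033, 0.109], [0.021, -0.027, 0.112]]
scene 76 [[-0.003, -0.04, 0.131], [0.007, -0.012, 0.18], [0.032, 0.008, 0.183]]
```

View pics/w5.png

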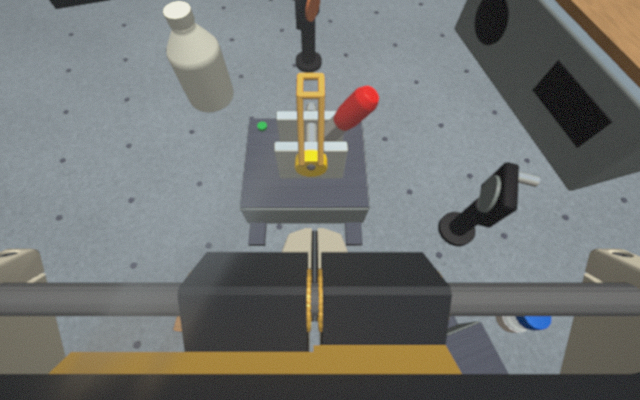

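The pin is home, with its face at y = −41 mm, and the loop is still open, from (311,165) up to (311,80). I'll set the tilt to about 20° and come up behind the wires near their far end.

>>> {"op": "move_arm", "data": {
  "deltas": [0,0,0,0,-0.17,0,0,0,0,0,0,-0.35,0,0,0.01,0,0.015,0,-0.35,0,0,0.02,-0.001,0.03,0,-0.35,0,0,0.03,-0.0015,0.045,0,-0.35,0,0,0.04,-0.0015,0.06,0,-0.35,0,0,0.05,-0.0015,0.074,0,-0.35,0,0,0.0629,-0.0015,0.0916,0,-0.35,0,0,0.0629,-0.0015,0.0916,0,-0.35,0,0,0.0629,-0.0015,0.0916,0,-0.35,0,0]
}}

```text
t: 15.2
tool_pos: [0.5148, 0.0962, 0.1786]
orientation: [-2.318, -1.748, -0.41]
force: [-0.9, -0.0, -0.8]
opening: 0.0005
gripper_force: 0.0
```

```bash
python3 - <<'E'
from h import *
st()
s=robot.read_state(); R=Ro.from_rotvec(s["orientation"]).as_matrix(); B=Ro.from_euler("z",YAW).as_matrix(); M=B.T@R
t0=tobox(s["tool_pos"]+R[:,2]*.011)
for f in (1.447,1.37,1.3,1.22,1.15,1.08,1.0,.93,.87,.81,.747):
    c=np.array([.0075,-.034+.0737*np.cos(f)-.006,.098+.0737*np.sin(f)-.0024]); print(f,(M.T@(c-t0)).round(4))
E
```

```text
t 15.2 tcp box [  6.4 -48.4 178.6] tip [  6.4 -44.6 168.3] F box [-0.8 -0.3 -0.8] open 0.001
tool axes in box: [[-0.001, 1.0, -0.0], [0.939, 0.001, 0.343], [0.343, -0.0, -0.939]]
1.447 [0.0131 0.0012 0.0043]
1.37 [0.018  0.0012 0.0071]
1.3 [0.0223 0.0012 0.0099]
1.22 [0.027  0.0012 0.0136]
1.15 [0.0308 0.0012 0.017 ]
1.08 [0.0343 0.0012 0.0207]
1.0 [0.0381 0.0012 0.0253]
0.93 [0.0411 0.0012 0.0295]
0.87 [0.0434 0.0012 0.0333]
0.81 [0.0455 0.0012 0.0372]
0.747 [0.0474 0.0012 0.0414]
```

Now the arc, slowly, with a force check halfway.

>>> {"op": "move_arm", "data": {
  "deltas": [0.007,0.001,0.002,0,0,0,0,0.013,0.001,0.004,0,0,0,0,0.018,0.001,0.007,0,0,0,0,0.022,0.001,0.01,0,0,0,0,0.027,0.001,0.0136,0,0,0,0]
}}

```text
t: 15.82
tool_pos: [0.5241, 0.1252, 0.1752]
orientation: [-2.318, -1.747, -0.41]
force: [0.3, -0.8, 1.4]
opening: 0.0003
gripper_force: 0.8
```

>>> {"op": "move_arm", "data": {
  "deltas": [0.004,0,0.0034,0,0,0,0,0.0075,0,0.007,0,0,0,0,0.011,0,0.0117,0,0,0,0,0.014,0,0.016,0,0,0,0,0.0165,0,0.02,0,0,0,0,0.0185,0,0.0235,0,0,0,0,0.0205,0,0.028,0,0,0,0,0.0205,0,0.028,0,0,0,0]
}}

```text
t: 16.82
tool_pos: [0.5317, 0.1528, 0.1554]
orientation: [-2.318, -1.747, -0.409]
force: [0.1, 0.5, 0.2]
opening: 0.0004
gripper_force: 0.0
```

```bash
cat > look.py <<'E'
from h import *
st()
for n in ("scene","side"):
    p,d,K,W=cam(n); X=tobox(cloud(d,K,W)); q=p.reshape(-1,3).astype(int); x=X.reshape(-1,3)
    y=(q[:,0]-q[:,2]>45)&(q[:,1]-q[:,2]>25)&(x[:,2]>.075)&(abs(x[:,0]-.01)<.04)&(x[:,1]<.09)&(x[:,1]>-.09)
    print(n,y.sum(),np.percentile(x[y],[3,50,97],axis=0).round(3).tolist() if y.any() else 0)
    r=(abs(x[:,0])<.1)&(abs(x[:,1])<.1)&(q[:,0]-q[:,1]>80)&(q[:,1]<80)&(x[:,2]>.06); print("red",r.sum(),np.median(x[r],0).round(3))
    b=(abs(x[:,0]-.08)<.1)&(abs(x[:,1]+.28)<.06)&(q[:,2]-q[:,0]>50)&(x[:,2]>.08); print("blue",b.sum(),np.median(x[b],0).round(3) if b.any() else 0)
    cv2.imwrite(f"pics/look_{n}.png",cv2.resize(p[120:320,220:480],(780,600),interpolation=cv2.INTER_CUBIC)[...,::-1])
E
python3 look.py
```

```text
t 16.82 tcp box [  7.   10.7 155.4] tip [  7.   14.4 145.1] F box [-0.1  0.5  0.2] open 0.0
tool axes in box: [[-0.0, 1.0, -0.001], [0.939, 0.0, 0.343], [0.343, -0.001, -0.939]]
scene 251 [[-0.02, -0.04, 0.096], [0.012, -0.002, 0.121], [0.043, 0.055, 0.264]]
red 72 [0.057 0.008 0.16 ]
blue 86 [ 0.079 -0.276  0.155]
side 208 [[-0.009, -0.042, 0.089], [0.004, -0.031, 0.11], [0.018, 0.049, 0.122]]
red 81 [ 0.048 -0.005  0.156]
blue 128 [ 0.07  -0.291  0.158]
```

The loop has snapped on: its wires lie at z of about 120 mm and reach y of about +50 mm, and the pin is still home. I'll retreat upward and check.

>>> {"op": "move_arm", "data": {
  "deltas": [0,0,-0.03,0,0,0,0,0,0,-0.06,0,0,0,0,0,0,-0.1,0,0,0,0,0,0,-0.14,0,0,0,0,-0.05,0,-0.16,0,0,0,0,-0.1,0,-0.16,0,0,0,0,-0.15,0,-0.16,0,0,0,0,-0.15,0,-0.16,0,0,0,0,-0.15,0,-0.16,0,0,0,0]
}}

```text
t: 18.05
tool_pos: [0.4783, -0.0355, 0.2552]
orientation: [-2.319, -1.746, -0.411]
force: [0.1, -0.3, -1.2]
opening: 0.0008
gripper_force: 0.0
```

```bash
python3 look.py; python3 - <<'E'
from h import *
p,d,K,W=cam("wrist"); X=tobox(cloud(d,K,W)); q=p.reshape(-1,3).astype(int); x=X.reshape(-1,3)
y=(q[:,0]-q[:,2]>45)&(q[:,1]-q[:,2]>25)&(x[:,2]>.075)&(abs(x[:,0]-.01)<.04)&(x[:,1]<.09)&(x[:,1]>-.09)
print(np.percentile(x[y],[1,50,99],axis=0).round(3).tolist()); cv2.imwrite("pics/w6.png",p[...,::-1])
E
```

```text
t 18.05 tcp box [   7.6 -185.   255.2] tip [   7.6 -181.3  244.9] F box [ 0.2 -0.3 -1.2] open 0.001
tool axes in box: [[0.001, 1.0, 0.001], [0.939, -0.001, 0.343], [0.343, 0.001, -0.939]]
scene 191 [[-0.017, -0.038, 0.095], [0.006, 0.018, 0.116], [0.02, 0.055, 0.124]]
red 70 [0.057 0.007 0.161]
blue 86 [ 0.078 -0.276  0.154]
side 112 [[-0.01, -0.043, 0.086], [-0.0, -0.038, 0.104], [0.016, 0.011, 0.121]]
red 0 [nan nan nan]
blue 129 [ 0.07  -0.291  0.158]
[[-0.007, -0.041, 0.087], [0.008, -0.012, 0.118], [0.023, 0.055, 0.121]]
  return _methods._mean(a, axis=axis, dtype=dtype,
  ret = um.true_divide(
```

View pics/look_scene.png

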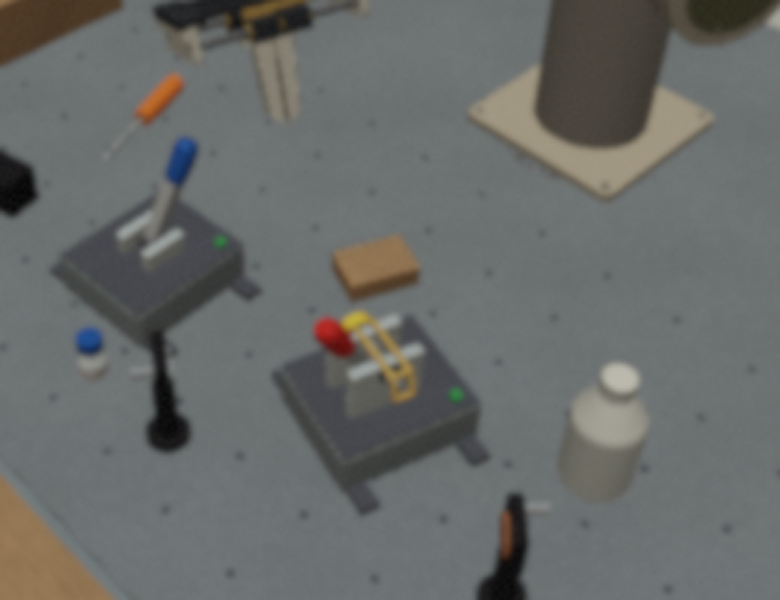

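The picture shows the red lever over at (332,337). The loop lies flat across the cheeks with its end bar beyond the pin at (402,385). The blue lever and everything else is undisturbed, and the arm is clear.

```bash
python3 -c "
from plant import robot; print(robot.close_job())"
```

```text
the job is handed in; nothing more can be done
None
```

The job is handed in at about 18 s of the 58 s allowed: the lever is OFF, the pin was pressed home at about 19 N with its loop still open (about 21 N was the most force I read), the loop then snapped on, and the pump switch and everything on the table were left alone.

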